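Tighten the cap of the walnut jar

ROBOT

A 6-joint arm with a two-finger parallel gripper is mounted at the origin on the work surface. World frame = base frame: x ahead of the robot, y to its left, z up, the work surface at z = 0. Lengths are in m, angles in rad, forces in N, time in s.
With the tool pointing down it reaches from about 0.35 to 0.975 m from the base axis. Payload 4.9 kg.
Tool frame: the origin (TCP) lies at the very end of the fingers, on their centre line; the grasp point (between the pads) lies 19 mm behind it; x points along the fingers, y is the direction in which the jaws open and shut, and the axes are right-handed (so a half turn about x gives the same grasp; the last joint's range is limited). The gripper opens to 85 mm and grips with 20 to 120 N. Pads are 22 mm wide; open, the fingers measure 114 mm over their backs; the gripper's body (76 mm by 85 mm) begins 54 mm behind the grasp point. The pads swing forward as they close: fully open they stand 13 mm farther back than shut.
Start: joints at [1.018, 0.053, 1.613, -0, 1.476, -0.119], TCP at [0.263, 0.567, 0.231] pointing down, gripper open.
Joint ranges: [-3.01, 3.01], [-1.01, 2.22], [0.06, 2.58], [-1.02, 4.17], [0.09, 2.62], [-3.14, 3.14]. Speed limits (rad/s): [2.57, 2.57, 3.14, 3.14, 3.14, 3.14].

INTERFACE

Orientations are given as a unit quaternion [w, x, y, z].
In Python, from plant import manip gives the robot as it stands.
- The arm moves only by the tool play_rows, never from a script. Its argument "plan" is a list of rows, each a list of 5 numbers: the shift along the tool's x, y, z in mm, then the turn about the tool's x in rad, then the closure, from -1 (fully open) to 1 (shut). A call has 1 to 8 rows; each row is the pose to reach, as a shift and turn from the pose commanded when the call began, along the tool's axes at that moment; what a row does not reach only later rows make up. A row lasts 1/8 s, in which the tool goes at most 62.5 mm and 10.7 degrees, less where a joint would pass 70% of its speed; a pose out of reach is approached as far as the arm can. A call with a gripper value outside its range is refused whole. The fingers move at their own pace and stop on an object; the grip force is fixed at half the most. Time passes only in rows, so rows that repeat a pose let the fingers close. It gives the time, the measured TCP pose, the force and the opening at its end, in the units of the state.
- manip.state(): the state, without advancing time (a new reading comes with each control period).
- manip.grab_frame(name): name is "side" or "top" or "wrist"; returns a dict with "img" (480x640x3 uint8, red, green, blue), "range_z" (480x640 float32, m along the optical axis (not along the pixel's ray), 0 where there is no reading), "fx", "fy", "cx", "cy" (pixels), "origin" and "rotation" of the camera in the world. Camera axes: x right, y up, looking along -z (the intrinsics and any distortion apply to the point x, -y, -z); pixel columns grow to the right and rows downward; lengths in m; the calibration is good to about 2 mm. The wrist camera is an equidistant fisheye: a pixel r from the principal point sees the ray r / f radians off the axis. A picture is of the moment at which its call begins.
- manip.job_done(): hands the job in, once; it reports no verdict.
The state is a dict: "time": time; "joint_pos": joint angles; "joint_vel": joint speeds; "joint_efforts": joint torques, N m; "tool_pos": TCP position; "tool_rot": TCP orientation; "contact_force": force on the tool from outside, world axes, zero at the start; "ft_torque": the same for the moment, N m; "gripper_width": opening from 0.0 (shut) to 1.0 (fully open).
Only numpy, scipy, OpenCV 4.12 (cv2) and the standard library are available. Lean on these libraries where they do the work, as an engineer would, in place of code of your own. Each camera call takes 0.05 s, during which the arm holds its last target. There are 200 camera calls.

TASK

The walnut jar has just been refilled and its yellow cap is still loose. Screw the yellow cap down clockwise until it stops tight, then let go of it. Leave the blue and the white cap beside it as they are.

Things in the scene. Friction and masses are not known exactly. Their poses are not given: they have to be found in the camera images.
- yellow_cap (a joint): Turn of the yellow cap on the walnut jar, rad: grows clockwise seen from above, hard stop at 1.5 (tight). It starts 0.7 to 1.3 (40 to 75 degrees) short of that, so one grasp is enough. Even friction of 0.12 N m; stays where left; sinks 1 mm per rad. When tight, the black line on the cap points at the red dot on the jar's shoulder, on the robot's side.
- yellow_cap_top (a point): Centre of the top of the yellow cap, an upright knurled cylinder 44 mm across, 26 mm high, its top 0.128 m (tight) above the worktop. z up, x along the black line. Its square clear 66 mm jar (flat shoulder 33 mm below the cap's top, 37 mm neck) cannot turn or lift: it stands in a fixed wooden block, in the middle or at an end of a row of three like jars.
- blue_cap_mark (a point): Outer end of the white line on top of the blue cap, 20 mm from that cap's axis; moves only if that cap turns, and is to stay. x outward, z up. The three caps are alike in size and height, 105 mm apart centre to centre, in a row across in front of the robot, turned up to 20 degrees; block 100 x 330 x 30 mm.
- white_cap_mark (a point): Outer end of the black line on top of the white cap (same size as the yellow one), 20 mm from that cap's axis; moves only if that cap turns, and is to stay. x outward along the line, z up.

How it is judged:
By the outcome, as a careful person would: the job done as asked, in the order asked, and still so for the second after the job is handed in, with the robot touching nothing.
It also fails if it takes over 32 s, if anything falls off the work surface, if the arm or the gripper's body presses on something with over 40 N, if the wrist force passes 120 N, or if a joint passes its speed limit or range.

## Working session

There is one attempt and no reset: what is moved stays moved. The work goes in short steps, Python scripts to look and compute and a tool call to move; the robot and the scene stay as the last step left them, time stands still between calls to the robot, and variables do not carry over. Pictures are saved under pics/ and viewed, about 8 in all and at most 12, crops included, and the job is handed in when it is done.

Besides the shell and the picture viewer there is one more tool, called by a JSON object that holds its "name" and its "arguments". play_rows: Moves the arm, as the interface text tells. Its arguments: {"type":"object","properties":{"plan":{"type":"array"}},"required":["plan"]}

```bash
mkdir -p pics; ls; cat > h.py <<'E'
import numpy as np, cv2
from plant import manip
def grab(n,save=None):
    f=manip.grab_frame(n)
    if save: cv2.imwrite('pics/'+save,cv2.cvtColor(f['img'],cv2.COLOR_RGB2BGR))
    return f
def ray(f,u,v,fish=False):
    x=(u-f['cx'])/f['fx']; y=(v-f['cy'])/f['fy']
    if fish:
        r=np.hypot(x,y); s=np.sin(r)/max(r,1e-9); d=np.array([x*s,-y*s,-np.cos(r)])
    else: d=np.array([x,-y,-1.])
    return np.array(f['origin']),np.array(f['rotation'])@d
def onplane(f,u,v,z,fish=False):
    o,d=ray(f,u,v,fish); return o+d*(z-o[2])/d[2]
E
python3 - <<'E'
from h import *
f=grab('top','top1.png');g=grab('side','side1.png')
for k in f:
    if k not in('img','range_z'):print(k,f[k])
hsv=cv2.cvtColor(f['img'],cv2.COLOR_RGB2HSV)
m=cv2.inRange(hsv,(20,120,100),(35,255,255))
n,l,s,c=cv2.connectedComponentsWithStats(m)
for i in range(1,n):
    if s[i,4]>60: print(s[i],c[i],onplane(f,*c[i],.128))
print(manip.state())
E
```

```text
pics
fx 466.666978542123
fy 466.666978542123
cx 321.5717834229417
cy 237.955811445171
origin [0.49292287 0.02405265 0.81902776]
rotation [-0.70436787 -0.03025726  0.03544085  0.70830385]Traceback (most recent call last):
  File "<stdin>", line 9, in <module>
  File "h.py", line 14, in onplane
    o,d=ray(f,u,v,fish); return o+d*(z-o[2])/d[2]
        ~~~^^^^^^^^^^^^
  File "h.py", line 12, in ray
    return np.array(f['origin']),np.array(f['rotation'])@d
                                 ~~~~~~~~~~~~~~~~~~~~~~~^~
ValueError: matmul: Input operand 1 has a mismatch in its core dimension 0, with gufunc signature (n?,k),(k,m?)->(n?,m?) (size 3 is different from 4)
```

View pics/top1.png

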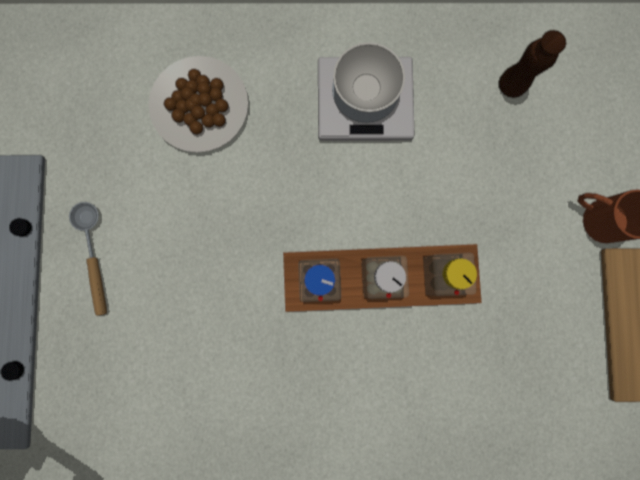

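The top view shows the row of three caps: blue (320,280), white (390,277) and yellow (461,274) at the right end. The black line on the yellow cap points lower right, and the red dots face the robot.

```bash
sed -i "s/np.array(f\['rotation'\])@d/Q(f['rotation'])@d/" h.py; cat >> h.py <<'E'
from scipy.spatial.transform import Rotation as R
def Q(q): return R.from_quat([q[1],q[2],q[3],q[0]]).as_matrix()
E
python3 - <<'E'
from h import *
f=grab('top');hsv=cv2.cvtColor(f['img'],cv2.COLOR_RGB2HSV)
def comps(m,mn):
    n,l,s,c=cv2.connectedComponentsWithStats(m)
    return [(s[i],c[i]) for i in range(1,n) if s[i,4]>mn]
for nm,a,b in(('y',(20,120,100),(35,255,255)),('b',(100,150,60),(125,255,255))):
    for s,c in comps(cv2.inRange(hsv,a,b),150): 
        ctr=(s[0]+(s[2]-1)/2,s[1]+(s[3]-1)/2); print(nm,s,ctr,onplane(f,*ctr,.128))
for s,c in comps(cv2.inRange(hsv,(0,150,80),(8,255,255))|cv2.inRange(hsv,(172,150,80),(180,255,255)),2):print('r',s,c,onplane(f,*c,.095))
print('w',onplane(f,390.5,277,.128))
cv2.imwrite('pics/crop.png',cv2.resize(cv2.cvtColor(f['img'][240:320,280:490],cv2.COLOR_RGB2BGR),None,fx=3.8,fy=3.8,interpolation=cv2.INTER_CUBIC))
s=manip.state();print(s['tool_pos'],s['tool_rot'],Q(s['tool_rot']).round(3),s['gripper_width'],s['time'])
E
```

```text
y [446 258  31  32 746] (np.float64(461.0), np.float64(273.5)) [ 0.50341333 -0.18723395  0.128     ]
b [305 265  30  30 622] (np.float64(319.5), np.float64(279.5)) [0.49579867 0.02220985 0.128     ]
r [454 290   5   6  23] [456.2173913  292.39130435] [ 0.47486253 -0.18894045  0.095     ]
r [386 294   5   5  20] [388.25 295.75] [ 0.47035471 -0.08375204  0.095     ]
r [318 297   5   5  22] [320.09090909 298.77272727] [0.46637709 0.02137437 0.095     ]
w [ 0.49886142 -0.08269309  0.128     ]
[0.26243117 0.56668495 0.2303055 ] [ 0.69036116  0.15159061  0.69072544 -0.15270928] [[-0.001  0.42   0.907]
 [-0.001  0.907 -0.42 ]
 [-1.    -0.002 -0.   ]] 0.9985176029798296 0.15
```

View pics/crop.png

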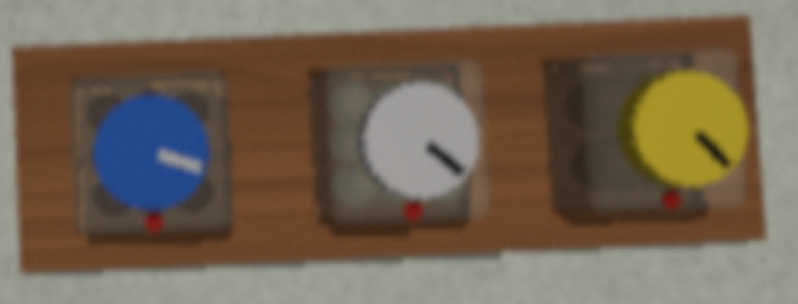

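View pics/side1.png

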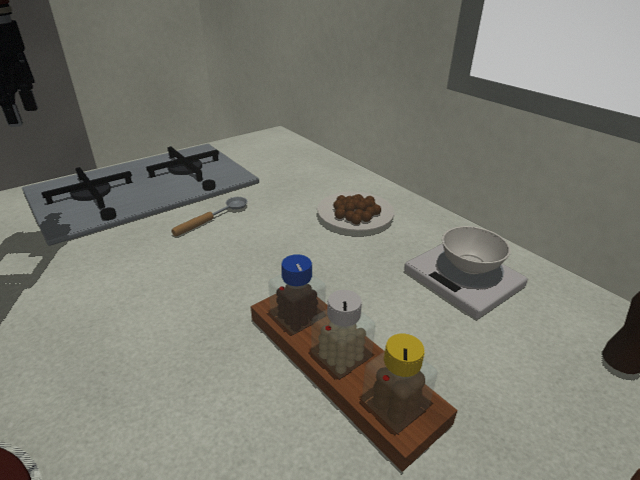

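Yellow is at about (0.503, -0.187), roughly 0.75 rad short of tight. My current yaw suits the grasp and leaves wrist room for the turn (positive about tool x is clockwise seen from above). I'm moving above the cap.

{"name": "play_rows", "arguments": {"plan": [[0, -583, 535, 0, -1], [0, -583, 535, 0, -1], [0, -583, 535, 0, -1], [0, -583, 535, 0, -1], [0, -583, 535, 0, -1], [0, -583, 535, 0, -1], [0, -583, 535, 0, -1], [0, -583, 535, 0, -1]]}}

```text
time: 1.15
tool_pos: [0.4146, 0.0888, 0.2312]
tool_rot: [0.691, 0.152, 0.69, -0.152]
contact_force: [1.3, 0.7, -0.6]
gripper_width: 1.002
```

{"name": "play_rows", "arguments": {"plan": [[0, -213, 197, 0, -1], [0, -213, 197, 0, -1], [0, -213, 197, 0, -1], [0, -213, 197, 0, -1], [0, -213, 197, 0, -1], [0, -213, 197, 0, -1], [0, -213, 197, 0, -1]]}}

```text
time: 2.02
tool_pos: [0.5035, -0.1848, 0.2308]
tool_rot: [0.69, 0.152, 0.691, -0.152]
contact_force: [0.7, -0.1, -0.3]
gripper_width: 1.001
```

```bash
python3 - <<'E'
from h import *
f=grab('wrist','w1.png');s=manip.state()
for k in f:
    if k not in('img','range_z'):print(k,f[k])
hsv=cv2.cvtColor(f['img'],cv2.COLOR_RGB2HSV)
n,l,st,c=cv2.connectedComponentsWithStats(cv2.inRange(hsv,(20,120,60),(35,255,255)))
for i in range(1,n):
    if st[i,4]>200:print(st[i],c[i],onplane(f,*c[i],.128,True))
print(s['tool_pos'],s['joint_pos'])
E
```

```text
fx 371.64829954431775
fy 371.64829954431775
cx 319.69529907988834
cy 245.21901534970985
origin [ 0.43468611 -0.15349553  0.37438661]
rotation [ 0.83308726 -0.1260281  -0.08120858  0.53243563]
[ 286  209   66   69 3412] [318.75820633 243.52168816] [ 0.50282484 -0.18543096  0.128     ]
[ 0.50353041 -0.18437335  0.2310453 ] [-4.89977711e-01 -1.60221571e-01  1.81811966e+00  3.01482308e-04
  1.48434675e+00 -1.62786387e+00]
```

View pics/w1.png

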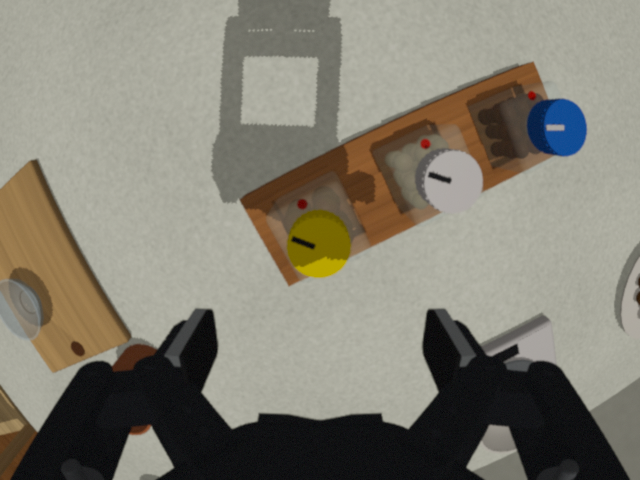

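The wrist view puts the cap centre at (319,243), i.e. (0.503, -0.1855), which agrees with the top camera to within 2 mm. The fingers straddle it. Next: descend and close.

{"name": "play_rows", "arguments": {"plan": [[50, -1.5, 0, 0, -1], [95, -1.5, 0, 0, -1], [120, -1.5, 0, 0, -1], [131, -1.5, 0, 0, -1], [131, -1.5, 0, 0, -1]]}}

```text
time: 2.7
tool_pos: [0.5031, -0.1859, 0.1003]
tool_rot: [0.69, 0.152, 0.691, -0.152]
contact_force: [-0.1, -0.3, 0.9]
gripper_width: 0.997
```

{"name": "play_rows", "arguments": {"plan": [[0, 0, 0, 0, 1], [0, 0, 0, 0, 1], [0, 0, 0, 0, 1], [0, 0, 0, 0, 1], [0, 0, 0, 0, 1], [0, 0, 0, 0, 1], [0, 0, 0, 0, 1], [0, 0, 0, 0, 1]]}}

```text
time: 3.7
tool_pos: [0.5044, -0.1862, 0.1022]
tool_rot: [0.691, 0.153, 0.69, -0.152]
contact_force: [0.9, 4.9, 5.5]
gripper_width: 0.498
```

```bash
python3 - <<'E'
from h import *
f=grab('wrist','w2.png');s=manip.state()
print(s)
def a(p,q): d=(onplane(f,*q,.128,True)-onplane(f,*p,.128,True)); return np.degrees(np.arctan2(d[1],d[0]))
E
```

```text
{'time': 3.75, 'joint_pos': array([-0.49327181, -0.04017835,  1.93024404,  0.00233959,  1.24947712,
       -1.63100159]), 'joint_vel': array([ 0.00017405,  0.00029291,  0.00237183,  0.0006962 , -0.00052685,
        0.00024457]), 'joint_efforts': array([-2.22082324e+00, -2.93915015e+01, -3.20148790e+01, -9.90347564e-01,
       -6.06304631e-01, -2.52656035e-03]), 'tool_pos': array([ 0.50443639, -0.18623694,  0.10226225]), 'tool_rot': array([ 0.69144938,  0.15272985,  0.68962607, -0.1516154 ]), 'contact_force': array([-0.93310917,  4.43658142,  6.00390816]), 'ft_torque': array([7.43888713e-01, 1.74683338e-02, 2.84236091e-04]), 'gripper_width': 0.49572705115177507}
```

View pics/w2.png

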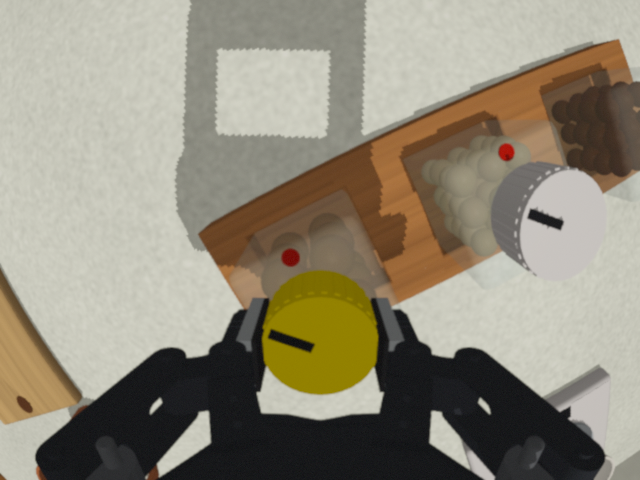

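The cap is gripped centrally (opening about 0.5, i.e. 43 mm) with small forces. I'm turning clockwise and watching the torque.

{"name": "play_rows", "arguments": {"plan": [[-1, 0, 0, 0.1, 1], [-1, 0, 0, 0.2, 1], [-1, 0, 0, 0.3, 1], [-1, 0, 0, 0.4, 1], [-1, 0, 0, 0.5, 1], [-1, 0, 0, 0.6, 1], [-1, 0, 0, 0.6, 1]]}}

```text
time: 4.62
tool_pos: [0.5046, -0.1859, 0.1018]
tool_rot: [0.616, 0.351, 0.614, -0.349]
contact_force: [4.1, 2.9, -0.9]
gripper_width: 0.5
```

```bash
python3 - <<'E'
from h import *
f=grab('wrist','w3.png');s=manip.state()
for k in('tool_pos','joint_pos','contact_force','ft_torque','gripper_width'):print(k,s[k])
E
```

```text
tool_pos [ 0.50465753 -0.18588853  0.10183149]
joint_pos [-0.49307877 -0.03999357  1.93085214  0.00350568  1.24800697 -1.03060395]
contact_force [ 4.60180643  3.36655216 -1.27240808]
ft_torque [ 0.59952901 -0.78371523 -0.13611655]
gripper_width 0.4956418338339055
```

View pics/w3.png

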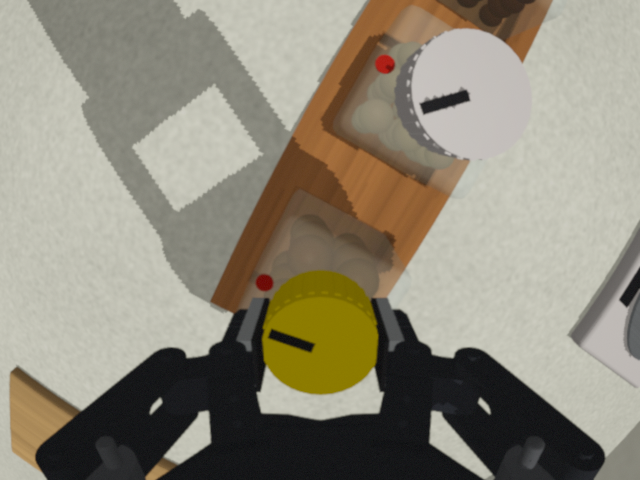

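The cap follows the jaws with no slip: the line at (270,335)-(313,347) has kept its place between the fingers. The reaction is 0.13 N m, which matches friction. Continuing toward the stop.

{"name": "play_rows", "arguments": {"plan": [[0, 0, 0, 0.06, 1], [0, 0, 0, 0.12, 1], [0, 0, 0, 0.18, 1], [0, 0, 0, 0.22, 1], [0, 0, 0, 0.22, 1]]}}

```text
time: 5.3
tool_pos: [0.5045, -0.1851, 0.1017]
tool_rot: [0.574, 0.415, 0.573, -0.412]
contact_force: [4.8, 6.7, -1.1]
gripper_width: 0.494
```

```bash
python3 - <<'E'
from h import *
s=manip.state()
for k in('time','tool_pos','joint_pos','contact_force','ft_torque','gripper_width'):print(k,s[k])
E
```

```text
time 5.3
tool_pos [ 0.50451297 -0.18507278  0.101723  ]
joint_pos [-0.49191145 -0.04007097  1.93112368  0.00361413  1.24902046 -0.81542808]
contact_force [ 4.83538033  6.67624564 -1.05315394]
ft_torque [ 1.05724617 -0.71304232  1.75270291]
gripper_width 0.4937256502965773
```

The reaction jumped to 1.75 N m, so the stop has been reached. Checking the line.

```bash
python3 - <<'E'
from h import *
f=grab('wrist','w4.png')
E
```

```text
(no output)
```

View pics/w4.png

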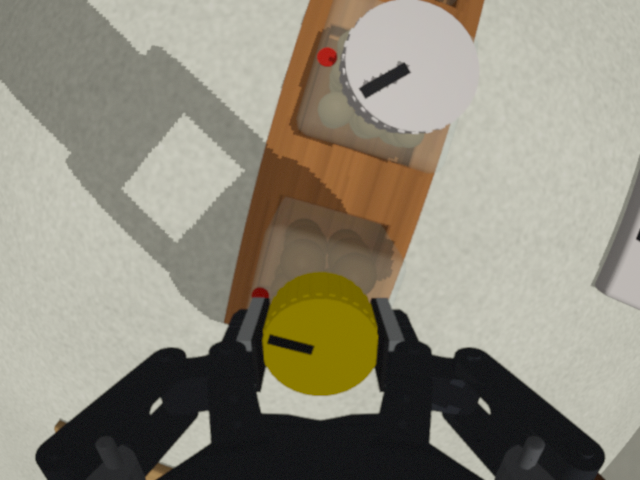

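The line (313,350)-(269,339) points squarely at the robot's side, perpendicular to the row. A small extra nudge will confirm the stop, then I'll open while still loaded clockwise.

{"name": "play_rows", "arguments": {"plan": [[0, 0, 0, 0.03, 1], [0, 0, 0, 0.06, 1], [0, 0, 0, 0.06, 1]]}}

```text
time: 5.72
tool_pos: [0.5042, -0.1836, 0.1017]
tool_rot: [0.56, 0.432, 0.562, -0.428]
contact_force: [3.6, 10.9, 1.4]
gripper_width: 0.497
```

```bash
python3 - <<'E'
from h import *
s=manip.state()
for k in('time','tool_pos','joint_pos','contact_force','ft_torque','gripper_width'):print(k,s[k])
E
```

```text
time 5.725
tool_pos [ 0.50420725 -0.18364982  0.10167539]
joint_pos [-0.49111211 -0.04042247  1.93155645  0.00619339  1.25147609 -0.75499465]
contact_force [ 3.58572087 10.86660461  1.40892598]
ft_torque [ 1.85896073 -0.48439515  1.55628543]
gripper_width 0.496848786772981
```

{"name": "play_rows", "arguments": {"plan": [[0, 0, 0, 0, -1], [0, 0, 0, 0, -1], [0, 0, 0, 0, -1], [0, 0, 0, 0, -1], [0, 0, 0, 0, -1], [0, 0, 0, 0, -1]]}}

```text
time: 6.48
tool_pos: [0.5031, -0.1868, 0.1013]
tool_rot: [0.56, 0.432, 0.56, -0.432]
contact_force: [0.4, 0.6, -0.1]
gripper_width: 0.998
```

{"name": "play_rows", "arguments": {"plan": [[-20, 0, 0, 0, -1], [-60, 0, 0, 0, -1], [-120, 0, 0, 0, -1], [-160, 0, 0, 0, -1], [-160, 0, 0, 0, -1]]}}

```text
time: 7.1
tool_pos: [0.5054, -0.1878, 0.2684]
tool_rot: [0.564, 0.432, 0.556, -0.431]
contact_force: [-0.6, 0.2, -0.1]
gripper_width: 0.995
```

```bash
python3 - <<'E'
from h import *
s=manip.state();print(s['time'],s['tool_pos'],s['gripper_width'],s['contact_force'])
f=grab('wrist','w5.png')
g=f['img'];hsv=cv2.cvtColor(g,cv2.COLOR_RGB2HSV)
n,l,st,c=cv2.connectedComponentsWithStats(cv2.inRange(hsv,(20,120,60),(35,255,255)))
i=1+st[1:,4].argmax();x,y,w,h=st[i,:4];print(st[i])
m=np.zeros(g.shape[:2],np.uint8);cv2.circle(m,(int(x+w/2),int(y+h/2)),int(.46*min(w,h)),255,-1)
v,u=np.where((m>0)&(g.max(2)<70));print(len(u))
P=np.array([onplane(f,a,b,.128,True)[:2] for a,b in zip(u,v)])
vx,vy,_,_=cv2.fitLine(P.astype(np.float32),cv2.DIST_L2,0,.01,.01).ravel()
print('line',np.degrees(np.arctan2(vy,vx)),P.mean(0),onplane(f,*c[i],.128,True))
r=cv2.inRange(hsv,(0,150,80),(8,255,255))|cv2.inRange(hsv,(172,150,80),(180,255,255))
n,l,st,c=cv2.connectedComponentsWithStats(r)
for i in range(1,n):
    if st[i,4]>10: print('dot',c[i],onplane(f,*c[i],.095,True))
E
```

```text
7.1 [ 0.50540739 -0.18780926  0.26837399] 0.994542392966841 [-0.60033907  0.19097645 -0.07521688]
[ 290  194   58   61 2668]
96
line 2.3995342 [ 0.49378363 -0.18761191] [ 0.50500199 -0.18442934  0.128     ]
dot [13.93333333 52.16      ] [ 0.14174283 -0.08404838  0.095     ]
dot [ 4.70833333 58.125     ] [ 0.12722605 -0.09092249  0.095     ]
dot [312.27631579  91.51315789] [ 0.47295144 -0.08291868  0.095     ]
dot [286.83870968 211.17741935] [ 0.47744492 -0.18818135  0.095     ]
```

View pics/w5.png

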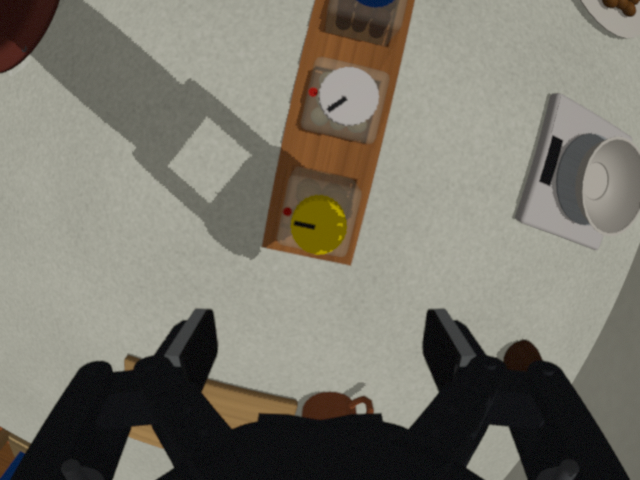

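The line now sits at -177.6°, against -177.9° for the row's normal toward the red dot. The gripper is open, clear of the jars and reads no force. Handing in.

```bash
python3 -c "
from plant import manip
print(manip.job_done())"
```

```text
the job is handed in; nothing more can be done
None
```

I gripped the yellow cap on the walnut jar, turned it clockwise about 0.8 rad to its stop, opened the gripper and backed off straight up. The job was handed in at about 7 s of the 32 s allowed.

- **Tightness:** Near the end of the turn the reaction moment rose to about 1.75 N m. A further 0.06 rad nudge raised it no more (1.56 N m), so the jaws were slipping on a cap already at its stop.
- **Line and dot:** After release the black line lies at about -177.6°, and the direction to the red dot, taken as the row's normal, is -177.9°.
- **Clearance:** The open gripper ended about 0.14 m above the caps with the contact force under 1 N.
- **Blue and white caps:** The gripper was lowered only at the yellow jar and nothing suggested contact, but I did not measure their marks again afterwards.
- **Disagreements:** The two cameras put the cap centre about 2 mm apart. The vertical moment read -0.14 N m during the free turn, while friction should have given about +0.12. I took that as sensor bias, since the reading at the stop had the right sign.

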